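Find the trim slope on a hump mould with a pendulum gauge

ROBOT

A 6-joint arm with a two-finger parallel gripper is mounted at the origin on the work surface. World frame = base frame: x ahead of the robot, y to its left, z up, the work surface at z = 0. Lengths are in m, angles in rad, forces in N, time in s.
With the tool pointing down it reaches from about 0.375 to 0.975 m from the base axis. Payload 3.8 kg.
Tool frame: the origin (TCP) lies on the centre line of the jaws, within the pads' length; the fingertips stand 14 mm ahead of it and the grasp point (between the pads) lies 5 mm behind it (bot.finger_overhang is the distance from the TCP to the fingertips, in m); y points along the fingers, x is the direction in which the jaws open and shut, and the axes are right-handed (so a half turn about y gives the same grasp; the last joint's range is limited). The gripper opens to 85 mm and grips with 20 to 120 N. Pads are 22 mm wide; open, the fingers measure 114 mm over their backs; the gripper's body (76 mm by 85 mm) begins 54 mm behind the grasp point. The pads swing forward as they close: fully open they stand 13 mm farther back than shut.
Start: joints at [-1.152, 0.264, 1.604, -0, 1.274, -0.037], TCP at [0.297, -0.606, 0.245] pointing down, gripper open.
Joint ranges: [-2.63, 2.63], [-0.94, 2.18], [0.31, 2.57], [-1.31, 4.45], [0, 2.66], [-2.55, 2.55]. Speed limits (rad/s): [2.57, 2.57, 3.14, 3.14, 3.14, 3.14].

INTERFACE

Orientations are given as a rotation vector (axis times angle).
In Python, from workcell import readout, read_camera, bot, spotter gives the robot as it stands.
- The arm moves only by the tool jog_arm, never from a script. Its argument "increments" is a list of rows, each a list of 7 numbers: the shift along the tool's x, y, z in m, then the turn, a rotation vector about the tool's x, y, z in rad, then the opening, from 0 (shut) to 1 (fully open). A call has 1 to 10 rows; each row shifts and turns the pose as measured when the row begins, along the tool's axes as they then stand; what a row does not reach is not made up. A row lasts 1/8 s, in which the tool goes at most 62.5 mm and 10.7 degrees, less where a joint would pass 70% of its speed; a pose out of reach is approached as far as the arm can. A call with a gripper value outside its range is refused whole. The fingers move at their own pace and stop on an object; "force" is the grip in N (left out, the last holds). Time passes only in rows, so rows that do not move let the fingers close. It gives the time, the measured TCP pose, the force and the opening at its end, in the units of the state.
- readout.read_state(): the state, without advancing time (a new reading comes with each control period).
- read_camera(name): name is "scene" or "top" or "wrist"; returns a dict with "img" (480x640x3 uint8, blue, green, red), "range_z" (480x640 float32, m along the optical axis (not along the pixel's ray), 0 where there is no reading), "fx", "fy", "cx", "cy" (pixels), "world_from_camera" (4x4, takes a point from camera to world coordinates). Camera axes: x right, y down, z forward; pixel columns grow to the right and rows downward; lengths in m; the calibration is good to about 2 mm. A picture is of the moment at which its call begins.
- bot.finish_job(): hands the job in, once; it reports no verdict.
Trained networks look in a picture, given as the dict that the camera call returned (one of the last four; its "shot" number tells which), for a name from the list of things; names that differ only in an ending like _2 or _b are one class to them, and where a whole thing is asked for, a point or a joint stands for the part that bears it (a point fixed in the world has none). Each returns a list of dicts, best first, with "p" (0 to 1); they miss things now and then, are a little off and sometimes report something else, mostly with a low value. They report only what shows in the picture. A call takes as long as a camera call. They do not tell look-alikes from the thing itself.
- spotter.masks_of(picture, thing): "mask" (480x640 bool, what is visible of it) and "location" ([column, row] in pixels, amid what is visible of it).
- spotter.spot_point(picture, thing): "location" ([column, row] in pixels: a listed point, or the origin of a listed thing).
The state is a dict: "time": time; "q": joint angles; "joint_vel": joint speeds; "joint_torque": joint torques, N m; "tool_pos": TCP position; "tcp_rot": TCP orientation; "wrist_force": force on the tool from outside, world axes, zero at the start; "torque": the same for the moment, N m; "width": opening from 0.0 (shut) to 1.0 (fully open).
Only numpy, scipy, OpenCV 4.12 (cv2) and the standard library are available. Lean on these libraries where they do the work, as an engineer would, in place of code of your own. Each camera call takes 0.05 s, during which the arm holds its last target. There are 200 camera calls.

TASK

Pick up the pendulum angle gauge by its black grip and, keeping hold of it, first set its base level on the crown of the off-white plaster dome mould on the banding wheel. Then rock it over the curve of the dome until the swinging pointer comes to rest on the red mark, with its face upright and the flat of its straight base, not an end corner, touching the plaster; do not press hard, and do not shift the mould or anything else on the table. Finish still gripping the gauge, holding it steady on the dome with the pointer on the mark, so that I can scribe the trim line there.

Things in the scene. Friction and masses are not known exactly. Their poses are not given: they have to be found in the camera images.
- gauge_grip (a point): centre of the gauge's black grip block, 24 mm thick (gauge's x), 40 mm wide (y), 46 mm tall, 110 to 156 mm above the gauge's underside; grasp it from above across the 40 mm width. This centre is 133 mm above the underside. Axes: x straight out of the dial face, y along the straight base, z up the gauge
- gauge_base (a point): middle of the flat underside of the gauge's aluminium base bar (150 mm long along the gauge's y, 36 mm deep along its x); same axes as the grip
- gauge: pendulum angle gauge, about 0.37 kg: aluminium base bar, two slanting legs, white fan-shaped scale with ticks every 5 degrees (longer every 15), black grip on top, 156 mm tall; origin in the middle of its underside. At the start it stands upright on the table, dial face (its x) roughly towards world +x, away from the robot
- pointer (a joint): angle of the black weighted pointer in the gauge, 0 straight at the base, positive when its tip is towards the gauge's +y, free to 0.56 either way. It hangs from a pivot 104 mm above the underside and swings 1 to 2 s before settling plumb: turning the gauge about its own x by +a (right-hand, its top going to its -y) makes it settle at -a
- mark (a joint): angle of the red mark (a tab 7 mm wide on the rim of the scale) in the same measure as the pointer; set at the start between 0.17 and 0.36, and stays there. On the mark means that the pointer equals it within half the tab's width, about 0.045
- pointer_tip (a point): tip of the pointer, 78 mm from its pivot
- mark_mid (a point): middle of the red mark, 78 mm from the pivot, on the path of the pointer's tip
- mould: loose off-white plaster hump mould of 1.9 kg, 196 mm across and 62 mm high, lying on the head of the banding wheel (220 mm across, 50 mm high). Origin at the centre of its underside. Its upper side is a spherical dome of radius 120 mm, out to 48 degrees of slope or more, above a low foot 14 mm high
- mould_top (a point): highest point of the dome (its crown), 112 mm above the table
- dome_centre (a point): centre of the dome's sphere, 120 mm straight below the crown: where the dome slopes by a, its surface is 120 mm from here
- red_bin: bystander, to be left alone: red plastic bin 130 x 210 x 85 mm with modelling tools in it; origin at the centre of its underside
- enamel_bowl: bystander, to be left alone: white enamel bowl, 196 mm across, 55 mm high; origin at the centre of its underside
- mug: bystander, to be left alone: terracotta mug, 76 mm across, 85 mm high; origin at the centre of its underside
- rolling_pin: bystander, to be left alone: wooden rolling pin 390 mm long, 44 mm thick, lying at the back; origin at the centre of its underside
- slip_jar: bystander, to be left alone: blue jar with white cap, 72 mm across, 100 mm high; origin at the centre of its underside
- glaze_jar: bystander, to be left alone: green glass jar with black cap, 72 mm across, 100 mm high; origin at the centre of its underside
- wood_rib: bystander, to be left alone: flat dark wooden rib 55 x 110 x 8 mm, lying near the robot; origin at the centre of its underside
- bisque_bowl: bystander, to be left alone: terracotta bowl 130 mm across, 60 mm high; origin at the centre of its underside
There are look-alikes about, which are no part of the job. Leave any yellow look-alike of the gauge alone.

How it is judged:
On the way, in this order (a step that is already met when the one before it is completed fails the run):
1. the gauge is picked up (contact force between the fingers and gauge above 2 N and height (world z) of gauge_base above 0.03 m), for 0.1 s.
2. held in the fingers, its base rests level (pointer within 0.1 rad of 0) on the dome (contact force between the fingers and gauge above 2 N and contact force between gauge and mould above 0.3 N and distance between gauge_base and dome_centre below 0.135 m and angle between gauge_base's own x axis and vertical between 1.4 and 1.74 rad and value of joint pointer between -0.1 and 0.1 rad), for 0.2 s.
3. rocked over, with the base still on the dome, until the pointer settles on the mark (contact force between the fingers and gauge above 2 N and contact force between gauge and mould between 0.3 and 25 N and distance between gauge_base and dome_centre below 0.135 m and angle between gauge_base's own x axis and vertical between 1.4 and 1.74 rad and distance between pointer_tip and mark_mid below 0.0035 m and velocity of joint pointer between -0.15 and 0.15 rad/s), for 0.5 s.
At the end, for the whole second after the job is handed in: The fingers still grip the gauge; its underside, within about 60 mm of the middle of the base, touches the dome with 0.3 to 25 N; its face is upright within about 10 degrees; the pointer is still (under 0.15 rad/s), its tip within 3.5 mm of the middle of the red mark (all of step 3); the arm keeps its last pose, push and grip.
It fails at once if the mould is pressed hard (over 60 N) (contact force between gauge and mould above 60 N).
It fails at once if the mould is shifted by more than 15 mm (distance of mould_top from where it was at the start of the episode above 0.015 m).
It fails at once if something else on the table is moved by more than 30 mm (distance of any of red_bin, enamel_bowl, mug, rolling_pin, slip_jar, glaze_jar, wood_rib, bisque_bowl from where it was at the start of the episode above 0.03 m).
It also fails if it takes over 51 s, if anything falls off the work surface, if the arm or the gripper's body presses on something with over 40 N, if the wrist force passes 120 N, or if a joint passes its speed limit or range.

## Working session

There is one attempt and no reset: what is moved stays moved. The work goes in short steps, Python scripts to look and compute and a tool call to move; the robot and the scene stay as the last step left them, time stands still between calls to the robot, and variables do not carry over. Pictures are saved under pics/ and viewed, about 8 in all and at most 12, crops included, and the job is handed in when it is done.

Besides the shell and the picture viewer there is one more tool, called after ">>>" as name(argument=value, ...) on one line, values as JSON. jog_arm: Moves the arm, as the interface text tells. Its arguments: {"type":"object","properties":{"increments":{"type":"array"},"force":{"type":"number"}},"required":["increments"]}

```bash
mkdir -p pics; cat > h.py <<'E'
import numpy as np, cv2
from scipy.spatial.transform import Rotation as R
from workcell import readout, read_camera, bot, spotter
def world(p,u,v,z=None):
    u=np.asarray(u,float);v=np.asarray(v,float)
    if z is None: z=p["range_z"][np.round(v).astype(int),np.round(u).astype(int)]
    c=np.stack([(u-p["cx"])/p["fx"]*z,(v-p["cy"])/p["fy"]*z,z*np.ones_like(u)],-1)
    T=p["world_from_camera"]; return c@T[:3,:3].T+T[:3,3]
def cloud(p,m=None):
    m=(p["range_z"]>0)&(True if m is None else m); v,u=np.nonzero(m); return world(p,u,v)
def pix(p,X):
    T=np.linalg.inv(p["world_from_camera"]);c=np.asarray(X)@T[:3,:3].T+T[:3,3]
    return np.stack([c[...,0]/c[...,2]*p["fx"]+p["cx"],c[...,1]/c[...,2]*p["fy"]+p["cy"]],-1)
E
cat > a.py <<'E'
from h import *
s=readout.read_state(); print(s["tool_pos"],s["tcp_rot"],s["width"],s["time"])
ims=[]
for n in("scene","top"):
    p=read_camera(n); ims.append(p["img"].copy())
    print(n,p["world_from_camera"].round(3).tolist(),p["fx"])
    for t in("gauge","mould"):
        for d in spotter.masks_of(p,t)[:3]:
            m=d["mask"]; c=cloud(p,m)
            print(t,round(d["p"],2),d["location"],m.sum(),np.percentile(c,[2,50,98],axis=0).round(3).tolist())
    for t in("gauge_grip","mould_top","pointer_tip","mark_mid","gauge_base"):
        for d in spotter.spot_point(p,t)[:3]:
            l=d["location"];print(t,round(d["p"],2),np.round(l,1),world(p,*l).round(3))
cv2.imwrite("pics/scene.png",ims[0]);cv2.imwrite("pics/top.png",ims[1])
E
python3 a.py
```

```text
[ 0.29684974 -0.60545231  0.24393787] [-1.38971719  0.8686086  -0.8655835 ] 0.9987282404723329 0.0
scene [[0.434, 0.742, -0.51, 1.181], [0.901, -0.357, 0.247, -0.278], [0.001, -0.567, -0.824, 1.102], [0.0, 0.0, 0.0, 1.0]] 478.6165911648214
gauge 0.93 [219.0, 216.3] 1333 [[0.316, -0.256, -0.001], [0.371, -0.199, 0.038], [0.415, -0.144, 0.156]]
gauge 0.79 [235.0, 274.9] 1571 [[0.463, -0.282, -0.002], [0.543, -0.217, 0.037], [0.573, -0.153, 0.155]]
gauge 0.58 [340.4, 155.4] 1159 [[0.226, 0.174, -0.002], [0.29, 0.213, 0.039], [0.346, 0.264, 0.155]]
mould 0.72 [374.7, 223.1] 3598 [[0.481, 0.084, 0.051], [0.584, 0.158, 0.087], [0.653, 0.26, 0.11]]
gauge_grip 0.91 [212.3 199.8] [ 0.375 -0.201  0.152]
gauge_grip 0.79 [231.2 253.9] [ 0.549 -0.213  0.151]
gauge_grip 0.76 [340.5 134. ] [0.285 0.209 0.131]
mould_top 0.77 [374.5 209.3] [0.554 0.173 0.111]
mould_top 0.29 [438.6 177.6] [0.484 0.436 0.034]
pointer_tip 0.6 [238.5 280.2] [ 0.541 -0.213  0.012]
gauge_base 0.9 [238.1 280.8] [ 0.54  -0.214  0.008]
gauge_base 0.66 [225.7 227.8] [ 0.375 -0.189  0.021]
gauge_base 0.57 [342.3 166. ] [0.303 0
[... 316 characters left out ...]
3, 0.028], [0.344, 0.259, 0.157]]
gauge 0.75 [409.4, 312.4] 1085 [[0.311, -0.254, 0.001], [0.366, -0.187, 0.022], [0.416, -0.138, 0.158]]
mould 0.86 [248.4, 230.4] 5550 [[0.47, 0.09, 0.063], [0.554, 0.173, 0.091], [0.645, 0.262, 0.112]]
gauge_grip 0.84 [223.6 353. ] [0.288 0.211 0.155]
gauge_grip 0.72 [426.9 233.2] [ 0.538 -0.213  0.159]
gauge_grip 0.63 [419.5 318. ] [ 0.361 -0.194  0.156]
mould_top 0.92 [243.3 226. ] [0.559 0.183 0.107]
pointer_tip 0.42 [406.7 315.8] [ 0.36  -0.185  0.059]
mark_mid 0.59 [413.9 241.8] [ 0.534 -0.214  0.016]
gauge_base 0.92 [407.  312.6] [ 0.369 -0.181  0.089]
gauge_base 0.74 [412.9 241.1] [ 0.535 -0.21   0.023]
gauge_base 0.56 [233. 347.] [0.284 0.216 0.015]
```

View pics/scene.png

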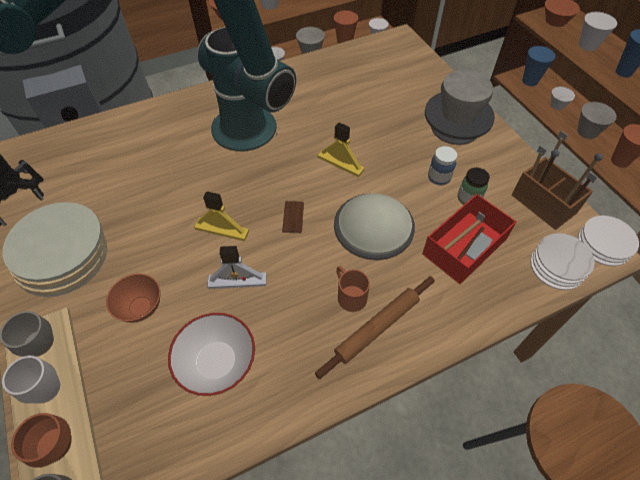

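View pics/top.png

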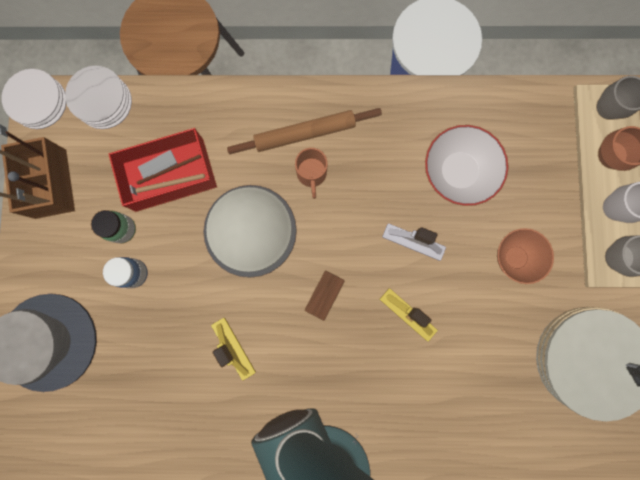

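The white gauge is at scene (235,275) and top (415,240). The yellow ones at scene (222,217) and (340,152) are look-alikes. The mould is at top (249,230), and its dome is clear all round. Next I fit poses and the mark.

```bash
cat > b.py <<'E'
from h import *
from scipy.optimize import least_squares
p=read_camera("top")
def pick(p,t,xy):
    return min(spotter.masks_of(p,t),key=lambda d:np.linalg.norm(np.median(cloud(p,d["mask"]),0)[:2]-xy))["mask"]
m=pick(p,"gauge",(.538,-.213)); c=cloud(p,m)
g=c[c[:,2]>.148]; b=c[(c[:,2]<.02)&(c[:,2]>.004)]
for q in(g,b):
    r=cv2.minAreaRect((q[:,:2]*1000).astype(np.float32)); print("rect",np.round(r[0],1),np.round(r[1],1),round(r[2],1),len(q),q.mean(0).round(4))
u,sv,vt=np.linalg.svd(b[:,:2]-b[:,:2].mean(0),full_matrices=False); y=vt[0]*np.sign(vt[0,1]); yaw=np.arctan2(-y[0],y[1]);print("yaw",yaw)
ps=read_camera("scene")
for q in(p,ps):
    c=cloud(q,cv2.erode(pick(q,"mould",(.56,.17)).astype(np.uint8),np.ones((5,5)))>0); c=c[c[:,2]>.07]
    s=least_squares(lambda v:np.linalg.norm(c-v,axis=1)-.12,[.56,.17,-.008],loss="soft_l1",f_scale=.003); print("dome",s.x.round(4),np.std(s.fun).round(4),c[:,2].max())
im=ps["img"].astype(int);B,G,Rr=im[...,0],im[...,1],im[...,2]
ms=cv2.dilate(pick(ps,"gauge",(.54,-.215)).astype(np.uint8),np.ones((5,5)))>0
red=ms&(Rr>1.8*G)&(Rr>1.8*B)&(Rr>60); print("red",np.argwhere(red).tolist())
s=im[200:320,180:300].astype(np.uint8); 
cv2.imwrite("pics/crop.png",cv2.resize(s[35:100,20:100],None,fx=9,fy=9,interpolation=cv2.INTER_CUBIC))
E
python3 b.py
```

```text
rect [ 534.9 -214.2] [40.3 24.2] 68.8 212 [ 0.5346 -0.2134  0.1549]
rect [ 535.2 -214.3] [150.2  37.2] 67.8 532 [ 0.5299 -0.2099  0.0132]
yaw -0.40560347405602953
dome [ 0.5591  0.1779 -0.0088] 0.0017 0.11605067564953542
dome [ 0.5594  0.176  -0.0096] 0.002 0.11568195391351077
red [[277, 242], [277, 243], [277, 244], [278, 241], [278, 242], [278, 243], [278, 244], [279, 243], [279, 244]]
```

View pics/crop.png

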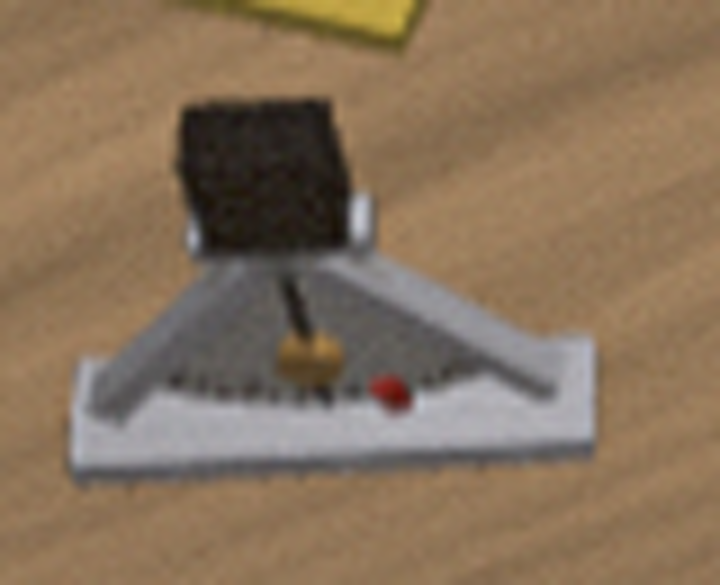

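```bash
cat >> h.py <<'E'
def toolrot(yaw,lean,sgn=1):   # gauge turned by -lean about own x; tool y = -gauge z, tool x = sgn*gauge y
    Rg=(R.from_euler("z",yaw)*R.from_euler("x",-lean)).as_matrix(); x=sgn*Rg[:,1]; y=-Rg[:,2]
    return R.from_matrix(np.stack([x,y,np.cross(x,y)],1))
def plan(P0,R0,P1,R1,n,op):
    rv=(R0.inv()*R1).as_rotvec(); 
    print("dist",np.linalg.norm(P1-P0)/n,"ang",np.linalg.norm(rv)/n)
    print([[*(float(a) for a in ((R0*R.from_rotvec(rv*k/n)).inv().apply((P1-P0)/n)).round(4)),*(float(a) for a in (rv/n).round(4)),op] for k in range(n)])
E
cat > c.py <<'E'
from h import *
s=readout.read_state(); P0=s["tool_pos"];R0=R.from_rotvec(s["tcp_rot"]); print(s["q"],R0.as_matrix().round(2).tolist())
sg=min((1,-1),key=lambda k:(R0.inv()*toolrot(-.385,0,k)).magnitude()); print(sg)
plan(P0,R0,np.array([.535,-.214,.215]),toolrot(-.385,0,sg),8,1)
p=read_camera("scene"); Rg=R.from_euler("z",-.385); g=np.array([.535,-.2142,0])
for x0 in(0,.004,.008,.012):
    f=lambda a:pix(p,g+Rg.apply([x0,.078*np.sin(a),.104-.078*np.cos(a)]))
    print(x0,*[(a,f(a).round(1).tolist()) for a in(0,.17,.22,.27,.32,.36)])
E
python3 c.py
```

```text
[-1.15193643e+00  2.63887248e-01  1.60401039e+00 -2.48935281e-06
  1.27372625e+00 -3.69016015e-02] [[0.44, -0.0, 0.9], [-0.9, 0.0, 0.44], [-0.0, -1.0, -0.0]]
-1
dist 0.057452362418363906 ang 0.10509527871155648
[[-0.0309, 0.0038, 0.0483, 0.0, 0.1051, -0.0, 1], [-0.0358, 0.0038, 0.0448, 0.0, 0.1051, -0.0, 1], [-0.0403, 0.0038, 0.0408, 0.0, 0.1051, -0.0, 1], [-0.0444, 0.0038, 0.0363, 0.0, 0.1051, -0.0, 1], [-0.0479, 0.0038, 0.0315, 0.0, 0.1051, -0.0, 1], [-0.051, 0.0038, 0.0263, 0.0, 0.1051, -0.0, 1], [-0.0534, 0.0038, 0.0208, 0.0, 0.1051, -0.0, 1], [-0.0553, 0.0038, 0.015, 0.0, 0.1051, -0.0, 1]]
0 (0, [236.4, 276.0]) (0.17, [241.5, 275.5]) (0.22, [243.0, 275.2]) (0.27, [244.4, 275.0]) (0.32, [245.8, 274.7]) (0.36, [246.9, 274.4])
0.004 (0, [236.4, 277.3]) (0.17, [241.5, 276.8]) (0.22, [242.9, 276.6]) (0.27, [244.4, 276.3]) (0.32, [245.8, 276.0]) (0.36, [246.9, 275.8])
0.008 (0, [236.3, 278.7]) (0.17, [241.4, 278.2]) (0.22, [242.9, 278.0]) (0.27, [244.3, 277.7]) (0.32, [245.7, 277.4]) (0.36, [246.8, 277.1])
0.012 (0, [236.3, 280.1]) (0.17, [241.4, 279.6]) (0.22, [242.8, 279.3]) (0.27, [244.3, 279.1]) (0.32, [245.7, 278.8]) (0.36, [246.8, 278.5])
```

>>> jog_arm(increments=[[-0.031, 0.004, 0.048, 0, 0.105, 0, 1], [-0.036, 0.004, 0.045, 0, 0.105, 0, 1], [-0.04, 0.004, 0.041, 0, 0.105, 0, 1], [-0.044, 0.004, 0.036, 0, 0.105, 0, 1], [-0.048, 0.004, 0.0315, 0, 0.105, 0, 1], [-0.051, 0.004, 0.026, 0, 0.105, 0, 1], [-0.053, 0.004, 0.021, 0, 0.105, 0, 1], [-0.055, 0.004, 0.015, 0, 0.105, 0, 1]], force=40)

```text
time: 2.15
tool_pos: [0.5457, -0.2122, 0.2137]
tcp_rot: [-0.979, 1.505, -1.518]
wrist_force: [0.9, 0.2, -0.1]
width: 0.998
```

```bash
cat > d.py <<'E'
from h import *
s=readout.read_state(); P0=s["tool_pos"];R0=R.from_rotvec(s["tcp_rot"]); print(P0,s["time"],s["wrist_force"])
plan(P0,R0,np.array([.535,-.214,.215]),toolrot(-.385,0,-1),2,1)
plan(P0,R0,np.array([.535,-.214,.130]),toolrot(-.385,0,-1),4,1)
E
python3 d.py
```

```text
[ 0.54572265 -0.21218437  0.21368203] 2.15 [ 0.94738642  0.15865243 -0.14678899]
dist 0.005477427334118351 ang 0.01815956800866947
[[0.003, -0.0007, -0.0045, -0.0033, -0.0178, 0.0014, 1], [0.0029, -0.0007, -0.0046, -0.0033, -0.0178, 0.0014, 1]]
dist 0.02109643722458654 ang 0.009079784004334734
[[0.0015, 0.0209, -0.0024, -0.0016, -0.0089, 0.0007, 1], [0.0014, 0.0209, -0.0024, -0.0016, -0.0089, 0.0007, 1], [0.0014, 0.0209, -0.0024, -0.0016, -0.0089, 0.0007, 1], [0.0014, 0.0209, -0.0023, -0.0016, -0.0089, 0.0007, 1]]
```

>>> jog_arm(increments=[[0.003, -0.001, -0.0045, -0.003, -0.018, 0.001, 1], [0.003, -0.001, -0.0045, -0.003, -0.018, 0.001, 1], [0, 0.025, 0, 0, 0, 0, 1]])

```text
time: 2.52
tool_pos: [0.5374, -0.2124, 0.193]
tcp_rot: [-1.005, 1.475, -1.484]
wrist_force: [0.4, -0.1, -0.1]
width: 1.003
```

```bash
python3 d.py
```

```text
[ 0.53742028 -0.21237612  0.19295285] 2.525 [ 0.36820008 -0.12561089 -0.14537037]
dist 0.011119482447785304 ang 0.005398551515980035
[[0.0012, -0.011, -0.0008, -0.0027, 0.0047, 0.0004, 1], [0.0012, -0.011, -0.0008, -0.0027, 0.0047, 0.0004, 1]]
dist 0.015755070750416596 ang 0.0026992757579900177
[[0.0006, 0.0157, -0.0005, -0.0013, 0.0023, 0.0002, 1], [0.0006, 0.0157, -0.0005, -0.0013, 0.0023, 0.0002, 1], [0.0006, 0.0157, -0.0005, -0.0013, 0.0023, 0.0002, 1], [0.0006, 0.0157, -0.0004, -0.0013, 0.0023, 0.0002, 1]]
```

>>> jog_arm(increments=[[0.0006, 0.016, -0.0005, -0.001, 0.002, 0, 1], [0.0006, 0.016, -0.0005, -0.001, 0.002, 0, 1], [0.0006, 0.016, -0.0005, -0.001, 0.002, 0, 1], [0.0006, 0.016, -0.0005, -0.001, 0.002, 0, 1], [0, 0, 0, 0, 0, 0, 0.3], [0, 0, 0, 0, 0, 0, 0.3], [0, 0, 0, 0, 0, 0, 0.3], [0, 0, 0, 0, 0, 0, 0.3]], force=60)

```text
time: 3.52
tool_pos: [0.5337, -0.2167, 0.1263]
tcp_rot: [-0.998, 1.488, -1.49]
wrist_force: [-0.4, -0.0, -3.2]
width: 0.459
```

```bash
cat > e.py <<'E'
from h import *
s=readout.read_state(); print(s["tool_pos"],(R.from_rotvec(s["tcp_rot"]).inv()*toolrot(-.385,0,-1)).as_rotvec().round(4),s["wrist_force"].round(2),s["width"],s["time"])
E
python3 e.py
```

```text
[ 0.53366189 -0.21666369  0.12630513] [-0.0016 -0.0031 -0.0008] [-0.43 -0.   -3.2 ] 0.4590270323750117 3.525
```

>>> jog_arm(increments=[[0, -0.03, 0, 0, 0, 0, 0.3], [0, -0.05, 0, 0, 0, 0, 0.3], [0, -0.052, 0, 0, 0, 0, 0.3], [-0.025, 0, -0.008, 0, 0, 0, 0.3], [-0.05, 0, -0.017, 0, 0, 0, 0.3], [-0.055, 0, -0.018, 0, 0, 0, 0.3], [-0.055, 0, -0.018, 0, 0, 0, 0.3], [-0.055, 0, -0.018, 0, 0, 0, 0.3], [-0.055, 0, -0.018, 0, 0, 0, 0.3], [-0.05, 0, -0.017, 0, 0, 0, 0.3]])

```text
time: 4.78
tool_pos: [0.5553, 0.152, 0.256]
tcp_rot: [-1.003, 1.499, -1.493]
wrist_force: [-0.1, -0.9, -2.7]
width: 0.459
```

```bash
cat > f.py <<'E'
from h import *
import sys
L=.1263; C=np.array([.5592,.177,-.008])
lean,gap,n=float(sys.argv[1]),float(sys.argv[2]),int(sys.argv[3])
s=readout.read_state(); P0=s["tool_pos"];R0=R.from_rotvec(s["tcp_rot"]); T=toolrot(-.385,lean,-1)
up=-R0.apply([0,1,0]); print(P0.round(4),"t",s["time"],"F",s["wrist_force"].round(2),"tau",s["torque"].round(2),"w",round(s["width"],3))
b=P0-L*up; print("base",b.round(4),"dist to centre",np.linalg.norm(b-C).round(4),"err tool",(R0.inv()*T).as_rotvec().round(4))
n1=-T.apply([0,1,0]); plan(P0,R0,C+n1*(.120+gap+L),T,n,.3)
E
python3 f.py 0 .015 2
```

```text
[0.5553 0.152  0.256 ] t 4.775 F [-0.1  -0.9  -2.66] tau [ 0.04 -0.08 -0.  ] w 0.459
base [0.5543 0.1518 0.1297] dist to centre 0.1401 err tool [ 0.0068 -0.0103  0.0042]
dist 0.012746149101319196 ang 0.006531068674964715
[[-0.0123, 0.0013, -0.003, 0.0034, -0.0052, 0.0021, 0.3], [-0.0123, 0.0014, -0.003, 0.0034, -0.0052, 0.0021, 0.3]]
```

>>> jog_arm(increments=[[-0.0125, 0.001, -0.003, 0.003, -0.005, 0.002, 0.3], [-0.0125, 0.001, -0.003, 0.003, -0.005, 0.002, 0.3], [0, 0, 0, 0, 0, 0, 0.3], [0, 0, 0, 0, 0, 0, 0.3], [0, 0, 0, 0, 0, 0, 0.3], [0, 0, 0, 0, 0, 0, 0.3], [0, 0, 0, 0, 0, 0, 0.3], [0, 0, 0, 0, 0, 0, 0.3]])

```text
time: 5.78
tool_pos: [0.5582, 0.1766, 0.2519]
tcp_rot: [-1.007, 1.488, -1.488]
wrist_force: [-0.4, 0.9, -4.9]
width: 0.458
```

```bash
cat > g.py <<'E'
from h import *
import sys
p=read_camera("scene"); b=readout.read_state(); P=b["tool_pos"];Rt=R.from_rotvec(b["tcp_rot"]).as_matrix()
gz=-Rt[:,1];gy=-Rt[:,0];gx=Rt[:,2]; base=P-.1263*gz
im=p["img"].astype(int);B,G,Rr=im[...,0],im[...,1],im[...,2]
o=pix(p,base+.05*gz).round().astype(int)
red=(Rr>1.8*G)&(Rr>1.8*B)&(Rr>60); v,u=np.nonzero(red); k=(abs(u-o[0])<35)&(abs(v-o[1])<35); print("red",u[k].mean(),v[k].mean(),k.sum())
f=lambda a:pix(p,base+gx*.009+gy*.078*np.sin(a)+gz*(.104-.078*np.cos(a)))
print("pred tip: ",[(a,f(a).round(1).tolist()) for a in(0,.1,.2,.235,.3)])
for t in("gauge_base","gauge_grip","pointer_tip","mark_mid"):
    for d in spotter.spot_point(p,t)[:4]:
        if np.linalg.norm(d["location"]-o)<60: print(t,np.round(d["location"],1),round(d["p"],2))
print("pred base,grip",pix(p,base).round(1),pix(p,base+.133*gz).round(1))
c=np.clip(p["img"][o[1]-45:o[1]+45,o[0]-50:o[0]+50]*1.0,0,255).astype(np.uint8)
cv2.imwrite(sys.argv[1],cv2.resize(c,None,fx=6,fy=6,interpolation=cv2.INTER_CUBIC));print("crop origin",o-[50,45])
E
python3 f.py 0 0 3; python3 g.py pics/h1.png
```

```text
[0.5582 0.1766 0.2519] t 5.775 F [-0.39  0.92 -4.9 ] tau [-0.02  0.01  0.06] w 0.458
base [0.5577 0.1763 0.1256] dist to centre 0.1336 err tool [0.0028 0.0003 0.0041]
dist 0.004530287379512585 ang 0.0016428597552992838
[[-0.0002, 0.0045, 0.0003, 0.0009, 0.0001, 0.0014, 0.3], [-0.0002, 0.0045, 0.0003, 0.0009, 0.0001, 0.0014, 0.3], [-0.0002, 0.0045, 0.0003, 0.0009, 0.0001, 0.0014, 0.3]]
red 385.3333333333333 202.44444444444446 9
pred tip:  [(0, [378.3, 203.0]), (0.1, [381.4, 202.8]), (0.2, [384.5, 202.3]), (0.235, [385.6, 202.1]), (0.3, [387.6, 201.7])]
gauge_base [375.5 209.3] 0.84
gauge_base [342.7 163.7] 0.75
gauge_grip [383.  169.8] 0.67
pointer_tip [379.  204.4] 0.57
pred base,grip [376.9 206.5] [382.4 171.8]
crop origin [329 149]
```

View pics/h1.png

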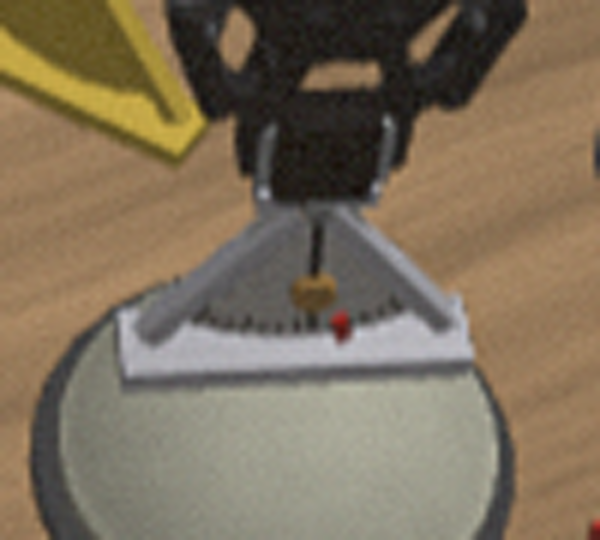

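The gauge is level over the crown. The pointer tip is at crop (316,322) and the mark at (342,325). That gap is smaller than at the start, so the pointer is probably still swinging. I'll lower most of the gap and recheck.

>>> jog_arm(increments=[[0, 0.004, 0, 0.001, 0, 0.001, 0.3], [0, 0.003, 0, 0.001, 0, 0.001, 0.3], [0, 0.003, 0, 0.001, 0, 0.001, 0.3], [0, 0, 0, 0, 0, 0, 0.3], [0, 0, 0, 0, 0, 0, 0.3], [0, 0, 0, 0, 0, 0, 0.3], [0, 0, 0, 0, 0, 0, 0.3], [0, 0, 0, 0, 0, 0, 0.3]])

```text
time: 7.02
tool_pos: [0.558, 0.1772, 0.2409]
tcp_rot: [-1.003, 1.486, -1.487]
wrist_force: [-0.2, -0.2, -3.8]
width: 0.457
```

```bash
python3 f.py 0 0 3; python3 g.py pics/h2.png
```

```text
[0.558  0.1772 0.2409] t 7.025 F [-0.16 -0.22 -3.77] tau [ 0.02 -0.01 -0.04] w 0.457
base [0.558  0.177  0.1146] dist to centre 0.1226 err tool [-0.0001  0.0012  0.0011]
dist 0.0009520021827023013 ang 0.000544426807701614
[[-0.0001, 0.0009, 0.0004, -0.0, 0.0004, 0.0004, 0.3], [-0.0001, 0.0009, 0.0004, -0.0, 0.0004, 0.0004, 0.3], [-0.0001, 0.0009, 0.0004, -0.0, 0.0004, 0.0004, 0.3]]
red 385.1111111111111 205.11111111111111 9
pred tip:  [(0, [378.2, 205.6]), (0.1, [381.2, 205.4]), (0.2, [384.3, 205.0]), (0.235, [385.4, 204.8]), (0.3, [387.3, 204.3])]
gauge_base [377.8 209.7] 0.72
gauge_base [342.3 167.3] 0.72
gauge_grip [386.1 173.5] 0.86
pointer_tip [379.5 206.3] 0.55
pred base,grip [376.8 209.1] [382.  174.8]
crop origin [329 152]
```

View pics/h2.png

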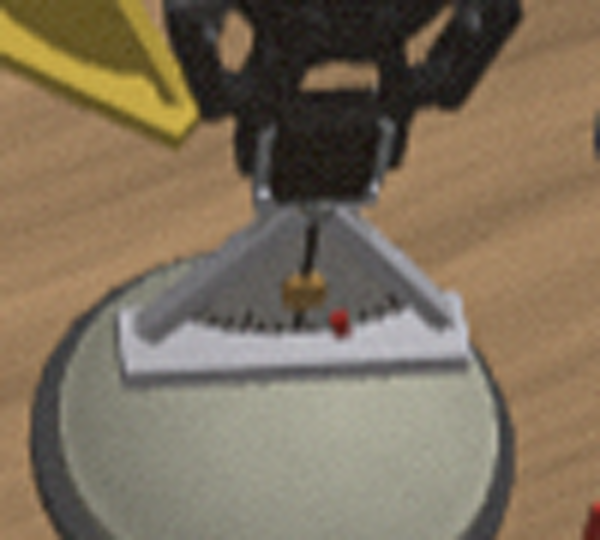

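The pointer has settled near 0, with its tip at crop (300,320) and the mark at (340,322), about 0.22–0.23 rad. Now I'll feel down for contact.

>>> jog_arm(increments=[[0, 0.001, 0, 0, 0, 0, 0.3], [0, 0.001, 0, 0, 0, 0, 0.3], [0, 0, 0, 0, 0, 0, 0.3]])

```text
time: 7.65
tool_pos: [0.5579, 0.1771, 0.2386]
tcp_rot: [-1.004, 1.486, -1.487]
wrist_force: [0.0, 1.4, -3.2]
width: 0.46
```

```bash
python3 f.py 0 0 3
```

```text
[0.5579 0.1771 0.2386] t 7.65 F [ 0.01  1.42 -3.16] tau [-0.01  0.02  0.01] w 0.46
base [0.5578 0.177  0.1123] dist to centre 0.1203 err tool [0.0002 0.0012 0.0013]
dist 0.00044917255603687747 ang 0.0006059801231974336
[[-0.0001, 0.0001, 0.0004, 0.0001, 0.0004, 0.0004, 0.3], [-0.0001, 0.0001, 0.0004, 0.0001, 0.0004, 0.0004, 0.3], [-0.0001, 0.0001, 0.0004, 0.0001, 0.0004, 0.0004, 0.3]]
```

>>> jog_arm(increments=[[0, 0.001, 0, 0, 0, 0, 0.3], [0, 0, 0, 0, 0, 0, 0.3]])

```text
time: 7.9
tool_pos: [0.558, 0.1771, 0.2376]
tcp_rot: [-1.004, 1.486, -1.487]
wrist_force: [-0.9, 0.3, -3.7]
width: 0.463
```

>>> jog_arm(increments=[[0, 0.001, 0, 0, 0, 0, 0.3], [0, 0, 0, 0, 0, 0, 0.3]])

```text
time: 8.15
tool_pos: [0.5581, 0.1772, 0.2376]
tcp_rot: [-1.003, 1.485, -1.487]
wrist_force: [-1.1, -0.6, -3.8]
width: 0.456
```

>>> jog_arm(increments=[[0, 0.001, 0, 0, 0, 0, 0.3], [0, 0, 0, 0, 0, 0, 0.3]])

```text
time: 8.4
tool_pos: [0.5582, 0.1771, 0.2374]
tcp_rot: [-1.002, 1.485, -1.487]
wrist_force: [-1.7, -0.1, -1.8]
width: 0.455
```

>>> jog_arm(increments=[[0, 0.001, 0, 0, 0, 0, 0.3], [0, 0, 0, 0, 0, 0, 0.3]])

```text
time: 8.65
tool_pos: [0.5582, 0.1772, 0.2374]
tcp_rot: [-1.002, 1.485, -1.487]
wrist_force: [-1.4, 0.0, -0.1]
width: 0.458
```

>>> jog_arm(increments=[[0, 0.0015, 0, 0, 0, 0, 0.3], [0, 0.001, 0, 0, 0, 0, 0.3]])

```text
time: 8.9
tool_pos: [0.5584, 0.1771, 0.2373]
tcp_rot: [-1.001, 1.484, -1.487]
wrist_force: [-3.3, -1.2, 6.4]
width: 0.461
```

>>> jog_arm(increments=[[0, 0, 0, 0, 0, 0, 0.3], [0, 0, 0, 0, 0, 0, 0.3], [0, 0, 0, 0, 0, 0, 0.3]])

```text
time: 9.28
tool_pos: [0.5582, 0.1771, 0.2374]
tcp_rot: [-1.001, 1.484, -1.487]
wrist_force: [-2.6, -0.7, 2.7]
width: 0.464
```

```bash
python3 f.py 0 0 3
```

```text
[0.5582 0.1771 0.2374] t 9.275 F [-2.64 -0.73  2.71] tau [-0.19  0.63 -0.02] w 0.464
base [0.5584 0.177  0.1111] dist to centre 0.1191 err tool [-0.0019  0.0013 -0.    ]
dist 0.00045462681234554665 ang 0.0007741122342911866
[[-0.0001, -0.0003, 0.0003, -0.0006, 0.0004, -0.0, 0.3], [-0.0001, -0.0003, 0.0003, -0.0006, 0.0004, -0.0, 0.3], [-0.0001, -0.0003, 0.0003, -0.0006, 0.0004, -0.0, 0.3]]
```

Contact is about 6 N on the crown with the gauge level, held for over 0.35 s. Next I'll rock by rolling: each row turns about the tool's z while the base rolls on the dome.

>>> jog_arm(increments=[[-0.0036, 0.0002, 0, 0, 0, -0.0285, 0.3], [-0.0036, 0.0001, 0, 0, 0, -0.0285, 0.3], [-0.0036, -0.0001, 0, 0, 0, -0.0285, 0.3]])

```text
time: 9.65
tool_pos: [0.5625, 0.1873, 0.2372]
tcp_rot: [-1.081, 1.456, -1.552]
wrist_force: [-1.9, -1.1, 2.9]
width: 0.461
```

```bash
cat > r.py <<'E'
from h import *
import sys
a1=float(sys.argv[1]); n=int(sys.argv[2]); press=float(sys.argv[3])
L=.1263; C=np.array([.5584,.177,-.0089])
s=readout.read_state(); P0=s["tool_pos"];R0=R.from_rotvec(s["tcp_rot"])
e=(toolrot(-.385,0,-1).inv()*R0).as_rotvec(); up=-R0.apply([0,1,0]); b=P0-L*up
print("t",s["time"],"lean",-e[2].round(4),"other",e.round(4),"F",s["wrist_force"].round(2),"tau",s["torque"].round(2),"normal gap",(up@(b-C)-.12).round(4),"along",(-R0.apply([1,0,0])@(b-C)).round(4),"x",(R0.apply([0,0,1])@(b-C)).round(4))
T=toolrot(-.385,a1,-1); n1=-T.apply([0,1,0]); t1=-T.apply([1,0,0])
plan(P0,R0,C+n1*(.12+L-press)-.12*a1*t1,T,n,.3)
E
python3 r.py .228 5 .001
```

```text
t 9.65 lean 0.0909 other [ 0.0023 -0.0001 -0.0909] F [-1.92 -1.13  2.87] tau [-0.27  0.8  -0.07] normal gap -0.0002 along -0.0113 x 0.0005
dist 0.0035459454357036806 ang 0.0274280556936607
[[-0.0035, -0.0001, 0.0, -0.0005, -0.0, -0.0274, 0.3], [-0.0035, -0.0002, 0.0, -0.0005, -0.0, -0.0274, 0.3], [-0.0035, -0.0003, 0.0, -0.0005, -0.0, -0.0274, 0.3], [-0.0035, -0.0004, 0.0, -0.0005, -0.0, -0.0274, 0.3], [-0.0035, -0.0005, 0.0, -0.0005, -0.0, -0.0274, 0.3]]
```

>>> jog_arm(increments=[[-0.0035, -0.0001, 0, -0.0005, 0, -0.0275, 0.3], [-0.0035, -0.0002, 0, -0.0005, 0, -0.0275, 0.3], [-0.0035, -0.0003, 0, -0.0005, 0, -0.0275, 0.3], [-0.0035, -0.0004, 0, -0.0005, 0, -0.0275, 0.3], [-0.003, -0.0004, 0, -0.0005, 0, -0.022, 0.3]])

```text
time: 10.28
tool_pos: [0.5696, 0.2043, 0.2371]
tcp_rot: [-1.21, 1.405, -1.649]
wrist_force: [-2.4, -2.8, 6.5]
width: 0.463
```

>>> jog_arm(increments=[[0, 0, 0, 0, 0, 0, 0.3], [0, 0, 0, 0, 0, 0, 0.3]])

```text
time: 10.52
tool_pos: [0.57, 0.2049, 0.237]
tcp_rot: [-1.212, 1.403, -1.65]
wrist_force: [-2.9, -2.4, 4.9]
width: 0.463
```

```bash
python3 r.py .228 1 .000
```

```text
t 10.525 lean 0.2374 other [ 0.001  -0.002  -0.2374] F [-2.89 -2.44  4.93] tau [-0.55  0.74 -0.06] normal gap -0.0002 along -0.0285 x 0.0005
dist 0.0012324084992017363 ang 0.009603670384401913
[[0.0012, 0.0001, -0.0002, -0.0012, 0.0018, 0.0094, 0.3]]
```

>>> jog_arm(increments=[[0, 0, 0, 0, 0, 0, 0.3], [0, 0, 0, 0, 0, 0, 0.3], [0, 0, 0, 0, 0, 0, 0.3], [0, 0, 0, 0, 0, 0, 0.3], [0, 0, 0, 0, 0, 0, 0.3], [0, 0, 0, 0, 0, 0, 0.3], [0, 0, 0, 0, 0, 0, 0.3], [0, 0, 0, 0, 0, 0, 0.3], [0, 0, 0, 0, 0, 0, 0.3], [0, 0, 0, 0, 0, 0, 0.3]])

```text
time: 11.78
tool_pos: [0.57, 0.205, 0.237]
tcp_rot: [-1.213, 1.403, -1.651]
wrist_force: [-1.5, -1.3, 5.4]
width: 0.46
```

```bash
python3 r.py .228 1 .000; sed -i 's/fx=6,fy=6/fx=8,fy=8/; s/o\[1\]-45:o\[1\]+45,o\[0\]-50:o\[0\]+50/o[1]-37:o[1]+37,o[0]-50:o[0]+50/; s/\[50,45\]/[50,37]/' g.py; python3 g.py pics/h3.png
```

```text
t 11.775 lean 0.2383 other [ 0.001  -0.0016 -0.2383] F [-1.51 -1.28  5.37] tau [-0.37  0.76 -0.06] normal gap -0.0002 along -0.0286 x 0.0005
dist 0.0013490763498900536 ang 0.01050738870967527
[[0.0013, 0.0001, -0.0003, -0.0011, 0.0015, 0.0103, 0.3]]
red 387.0 206.8 10
pred tip:  [(0, [380.8, 206.0]), (0.1, [383.7, 206.2]), (0.2, [386.7, 206.2]), (0.235, [387.8, 206.2]), (0.3, [389.8, 206.0])]
gauge_base [341.5 166.8] 0.95
gauge_base [376.9 211.9] 0.65
gauge_grip [395.8 179.2] 0.78
pointer_tip [389.2 207.6] 0.4
mark_mid [388.1 207.7] 0.47
pred base,grip [377.  209.4] [395.2 175.6]
crop origin [333 160]
```

View pics/h3.png

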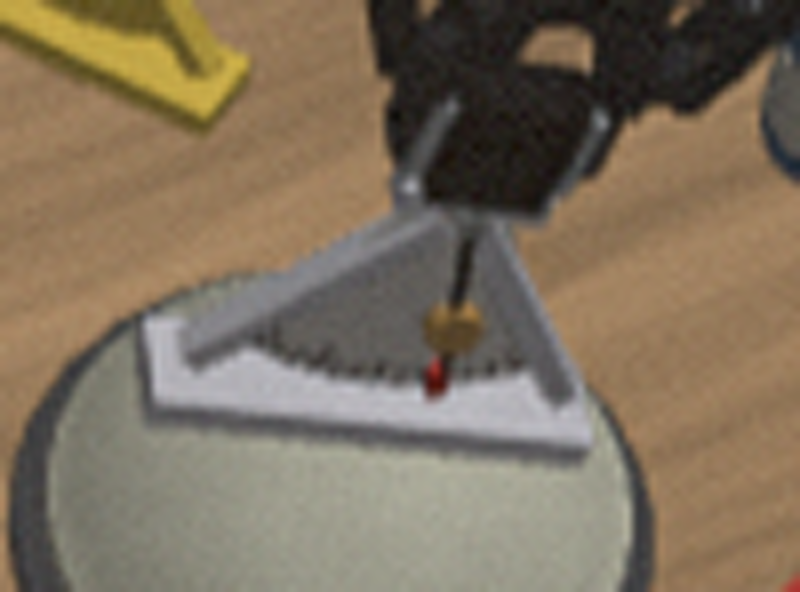

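The pointer's line passes about crop (449,375) and the red tab is at (436,377), so the pointer looks slightly too far past the mark. I'll measure it over several frames to see whether it's still swinging.

```bash
cat > k.py <<'E'
from h import *
from scipy.optimize import least_squares
out=[];acc=0
for i in range(8):
    p=read_camera("scene"); b=readout.read_state(); P=b["tool_pos"];Rt=R.from_rotvec(b["tcp_rot"]).as_matrix()
    gz=-Rt[:,1];gy=-Rt[:,0];gx=Rt[:,2]; base=P-.1263*gz
    f=lambda a,r,x0=.009:pix(p,base+gx*x0+gy*r*np.sin(a)+gz*(.104-r*np.cos(a)))
    im=p["img"].astype(float); acc=acc+im/8; o=f(.22,.07).round().astype(int)
    w=im[o[1]-14:o[1]+9,o[0]-14:o[0]+10]; B,G,Rr=w[...,0],w[...,1],w[...,2]; vv,uu=np.mgrid[o[1]-14:o[1]+9,o[0]-14:o[0]+10]
    def cen(W): W=np.clip(W,0,None); return np.array([(W*uu).sum(),(W*vv).sum()])/W.sum()
    red=cen(np.where(Rr>1.6*G,Rr-1.5*G,0)); bob=cen(np.where((Rr<1.6*G)&(G>1.25*B)&(Rr>70),(G-1.2*B),0))
    A=[least_squares(lambda v:f(v[0],v[1]*.1)-c,[.2,.6]).x*[1,.1] for c in(red,bob)]
    out.append(np.r_[red,bob,A[0],A[1]])
print(np.round(out,3)); print(np.mean(out,0).round(3))
print("pivot",f(0,0),"tip at .238",f(.238,.078))
c=acc[o[1]-25:o[1]+12,o[0]-25:o[0]+25].astype(np.uint8); cv2.imwrite("pics/k.png",cv2.resize(c,None,fx=14,fy=14,interpolation=cv2.INTER_CUBIC)); print("origin",o-[25,25],b["time"])
E
python3 k.py
```

```text
[[3.86926e+02 2.06582e+02 3.89272e+02 2.00189e+02 2.09000e-01 8.00000e-02
  2.51000e-01 5.40000e-02]
 [3.86937e+02 2.06544e+02 3.89278e+02 2.00190e+02 2.09000e-01 7.90000e-02
  2.52000e-01 5.40000e-02]
 [3.86920e+02 2.06600e+02 3.89258e+02 2.00184e+02 2.09000e-01 8.00000e-02
  2.51000e-01 5.40000e-02]
 [3.86923e+02 2.06549e+02 3.89311e+02 2.00144e+02 2.09000e-01 7.90000e-02
  2.53000e-01 5.40000e-02]
 [3.86926e+02 2.06556e+02 3.89261e+02 2.00203e+02 2.09000e-01 8.00000e-02
  2.51000e-01 5.40000e-02]
 [3.86881e+02 2.06577e+02 3.89276e+02 2.00179e+02 2.07000e-01 8.00000e-02
  2.52000e-01 5.40000e-02]
 [3.86932e+02 2.06537e+02 3.89262e+02 2.00173e+02 2.09000e-01 7.90000e-02
  2.51000e-01 5.40000e-02]
 [3.86937e+02 2.06538e+02 3.89241e+02 2.00215e+02 2.09000e-01 7.90000e-02
  2.51000e-01 5.40000e-02]]
[3.86923e+02 2.06560e+02 3.89270e+02 2.00185e+02 2.09000e-01 8.00000e-02
 2.52000e-01 5.40000e-02]
pivot [391.5122254 186.2721586] tip at .238 [387.88492124 206.15343927]
origin [363 179] 12.425
```

View pics/k.png

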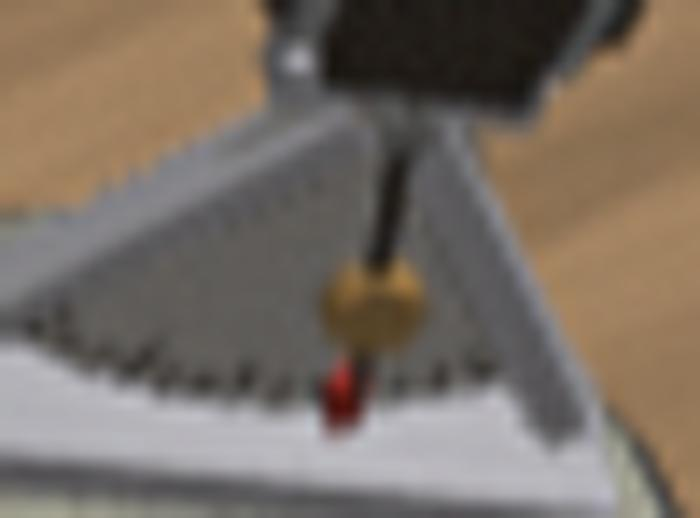

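The pointer is at rest about 0.02–0.04 rad past the mark: its line is at crop (359,395) and the tab centre at (341,395). I'll roll back 0.025 rad.

>>> jog_arm(increments=[[0.0016, 0.0004, 0, 0, 0, 0.0125, 0.3], [0.0016, 0.0004, 0, 0, 0, 0.0125, 0.3], [0, 0, 0, 0, 0, 0, 0.3], [0, 0, 0, 0, 0, 0, 0.3], [0, 0, 0, 0, 0, 0, 0.3], [0, 0, 0, 0, 0, 0, 0.3], [0, 0, 0, 0, 0, 0, 0.3], [0, 0, 0, 0, 0, 0, 0.3], [0, 0, 0, 0, 0, 0, 0.3], [0, 0, 0, 0, 0, 0, 0.3]])

```text
time: 13.68
tool_pos: [0.5688, 0.202, 0.237]
tcp_rot: [-1.191, 1.413, -1.634]
wrist_force: [-1.7, -1.5, 4.7]
width: 0.458
```

```bash
python3 r.py .213 1 .000; python3 k.py | tail -4
```

```text
t 13.675 lean 0.2131 other [ 0.0009 -0.0018 -0.2131] F [-1.69 -1.49  4.71] tau [-0.37  0.72 -0.1 ] normal gap -0.0003 along -0.0256 x 0.0005
dist 0.0003523457515906142 ang 0.0020571486903530247
[[-0.0, -0.0003, -0.0002, -0.0011, 0.0017, 0.0001, 0.3]]
[3.87080e+02 2.06552e+02 3.88183e+02 2.00271e+02 2.23000e-01 7.90000e-02
 2.27000e-01 5.40000e-02]
pivot [390.39304879 186.36336136] tip at .238 [387.59468533 206.19407563]
origin [362 179] 14.075
```

View pics/k.png

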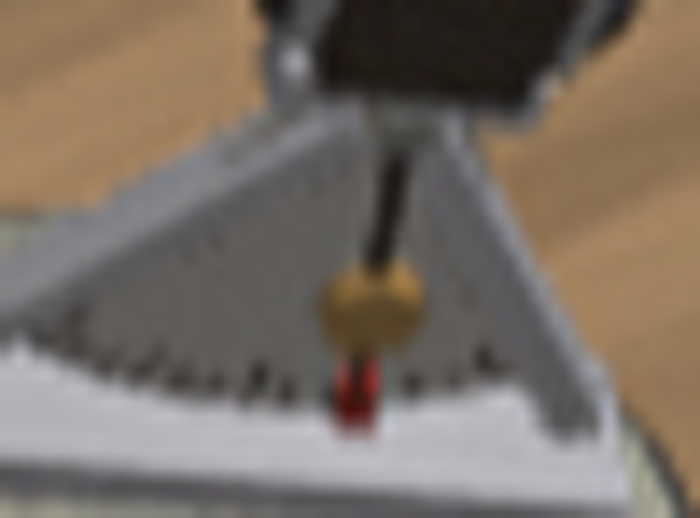

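The pointer's dark tip now lies across the middle of the red tab at crop (357,390), with red showing on both sides. Contact is steady at about 8 N, so I'm handing in.

```bash
python3 -c "
from h import *
s=readout.read_state();print(s['time'],s['wrist_force'].round(2),s['width'],abs(s['joint_vel']).max())
print(bot.finish_job())"
```

```text
14.075 [-1.53 -0.92  4.98] 0.4565516142182256 0.0014226459414575124
the job is handed in; nothing more can be done
None
```

I picked up the white gauge by its grip, set it level on the crown of the dome, and rocked it over until the pointer settled on the red mark. I handed the job in at about 14 s, with the gauge still gripped and held on the dome.

**Level on the crown:** I pressed down to about 6 N and held it for over 0.35 s. I took no picture during that hold. The pointer was near 0 in the picture about 2 s before.

**On the mark:** The first lean, 0.238 rad, went a little past the mark, so I rolled back to 0.213 rad. In the last picture the pointer tip lies across the middle of the red tab, with red on both sides. The measured difference between pointer and mark is about 0.004 rad, and the limit is 0.045.

**Final hold:**
- **Contact:** about 8–9 N on the dome, worked out from the wrist force. The flat of the base touches about 26 mm from its middle.
- **Face:** upright, going by the tool pose.
- **Steadiness:** the arm was still, with joint speeds around 0.001 rad/s.

**Checks that disagreed or were not made:**
- My estimates of the mark's angle ranged from 0.209 to 0.228 rad. The low one came when the pointer partly hid the tab, so I set the final lean from the picture.
- I did not measure the mould again at the end. The force readings gave no sign that it had shifted.

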